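# Load the mould core pins in reverse order

### The job

Move the four capped mould core pins from the wooden tray into the four pockets of the aluminium loading bar, one pin per pocket, in reverse order: the pin nearest the tray's yellow end block goes into the bar's pocket farthest from the bar's yellow end block, the next pin into the next-farthest pocket, and so on. Leave every pin released, upright and standing flat on its pocket's floor, and let none topple over on the way.

Things in the scene. Friction and masses are not known exactly. Their poses are not given: they have to be found in the camera images.
- pin_red: Loose steel mould core pin with a red plastic cap, standing upright in one of the wooden tray's four pockets at the start. Round, 74 mm tall, about 200 g: base disc 38 mm diameter and 9 mm high, stem 20 mm diameter, red cap 28 mm diameter from 46 to 74 mm height (the place to grip). Origin: centre of its underside; z up along the pin; its yaw means nothing.
- pin_blue: Loose steel mould core pin with a blue plastic cap, standing upright in one of the wooden tray's four pockets at the start. Round, 74 mm tall, about 200 g: base disc 38 mm diameter and 9 mm high, stem 20 mm diameter, blue cap 28 mm diameter from 46 to 74 mm height (the place to grip). Origin: centre of its underside; z up along the pin; its yaw means nothing.
- pin_green: Loose steel mould core pin with a green plastic cap, standing upright in one of the wooden tray's four pockets at the start. Round, 74 mm tall, about 200 g: base disc 38 mm diameter and 9 mm high, stem 20 mm diameter, green cap 28 mm diameter from 46 to 74 mm height (the place to grip). Origin: centre of its underside; z up along the pin; its yaw means nothing.
- pin_white: Loose steel mould core pin with a white plastic cap, standing upright in one of the wooden tray's four pockets at the start. Round, 74 mm tall, about 200 g: base disc 38 mm diameter and 9 mm high, stem 20 mm diameter, white cap 28 mm diameter from 46 to 74 mm height (the place to grip). Origin: centre of its underside; z up along the pin; its yaw means nothing.
- tag_red: Red plate 46 x 20 x 4 mm, fixed on the wooden tray's ledge beside the pocket where the red pin starts (order varies). Origin: centre of its underside. +x runs along the tray, from its yellow end block towards its black one; the pocket's centre lies 48 mm along +y. Tray pockets: 61 mm square, 66 mm apart, floor 5 mm and rims 16 mm above the table. The tray does not move.
- tag_blue: Blue plate 46 x 20 x 4 mm, fixed on the wooden tray's ledge beside the pocket where the blue pin starts (order varies). Origin: centre of its underside. +x runs along the tray, from its yellow end block towards its black one; the pocket's centre lies 48 mm along +y. Tray pockets: 61 mm square, 66 mm apart, floor 5 mm and rims 16 mm above the table. The tray does not move.
- tag_green: Green plate 46 x 20 x 4 mm, fixed on the wooden tray's ledge beside the pocket where the green pin starts (order varies). Origin: centre of its underside. +x runs along the tray, from its yellow end block towards its black one; the pocket's centre lies 48 mm along +y. Tray pockets: 61 mm square, 66 mm apart, floor 5 mm and rims 16 mm above the table. The tray does not move.
- tag_white: White plate 46 x 20 x 4 mm, fixed on the wooden tray's ledge beside the pocket where the white pin starts (order varies). Origin: centre of its underside. +x runs along the tray, from its yellow end block towards its black one; the pocket's centre lies 48 mm along +y. Tray pockets: 61 mm square, 66 mm apart, floor 5 mm and rims 16 mm above the table. The tray does not move.
- loading_bar: Aluminium bar 330 x 71 mm, the empty rack, fixed to the left or right of the robot (tray on the other side). Origin: its middle, on the table. Four pockets along its x axis at -99, -33, 33 and 99 mm, each 61 mm square inside; floor 5 mm, rims 16 mm above the table; walls 5 mm thick. At one end a yellow block, at the other a black one, 20 mm high.
- yellow_block: Yellow end block of the loading bar, 24 x 60 x 20 mm, fixed at either of its ends (varies; 148 mm from the bar's middle along its +x or -x). Origin: centre of its underside, 5 mm above the table. The pocket centres are 49, 115, 181 and 247 mm from it along the bar.

How it is judged:
By the outcome, as a careful person would: the job done as asked, in the order asked, and still so for the second after the job is handed in, with the robot touching nothing.
It also fails if it takes over 118 s, if anything falls off the work surface, if the arm or the gripper's body presses on something with over 40 N, if the wrist force passes 120 N, or if a joint passes its speed limit or range.

### The arm

A 6-joint arm with a two-finger parallel gripper is mounted at the origin on the work surface. World frame = base frame: x ahead of the robot, y to its left, z up, the work surface at z = 0. Lengths are in m, angles in rad, forces in N, time in s.
With the tool pointing down it reaches from about 0.375 to 0.975 m from the base axis. Payload 3.8 kg.
Tool frame: the origin (TCP) lies between the finger pads; the fingertips stand 19 mm ahead of it and the grasp point (between the pads) is the TCP; z points along the fingers, y is the line along which they close (so a half turn about z gives the same grasp; the last joint's range is limited). The gripper opens to 88 mm and grips with 3 to 60 N. Pads are 18 mm wide; open, the fingers measure 123 mm over their backs; the gripper's body (75 mm by 187 mm) begins 45 mm behind the grasp point.
Start: joints at [-1.143, 0.264, 1.604, -0, 1.274, -0.037], TCP at [0.303, -0.603, 0.258] pointing down, gripper open.
Joint ranges: [-2.63, 2.63], [-0.94, 2.18], [0.31, 2.57], [-1.31, 4.45], [0, 2.66], [-2.55, 2.55]. Speed limits (rad/s): [2.57, 2.57, 3.14, 3.14, 3.14, 3.14].

### API

Orientations are given as a rotation vector (axis times angle).
In Python, from workcell import manip gives the robot as it stands.
- The arm moves only by the tool play_rows, never from a script. Its argument "plan" is one flat list of numbers, 5 for each row, row after row: the finger opening in mm, from 0 to 88.1, then the shift along the tool's x, y, z normalised to -1 to 1, where 1 is 3 cm, then the turn about the tool's z normalised to -1 to 1, where 1 is 0.5 rad. In form: [grip, dx, dy, dz, yaw, grip, dx, dy, dz, yaw, ...]. A call has 1 to 10 rows; each row shifts and turns the commanded pose from where the row before left it, along the tool's axes as they then stand; what a row does not reach is not made up. A row lasts 1/12 s, in which the tool goes at most 41.7 mm and 7.16 degrees, less where a joint would pass 70% of its speed; a pose out of reach is approached as far as the arm can. A call with a number of a shift or a turn outside -1 to 1 is refused whole. A call with a gripper value outside its range is refused whole. The fingers move at their own pace and stop on an object; "squeeze" is the grip in N (left out, the last holds). Time passes only in rows, so rows that do not move let the fingers close. It gives the time, the measured TCP pose, the force, the opening and the grip force at its end, in the units of the state.
- manip.observe(): the state, without advancing time (a new reading comes with each control period).
- manip.read_camera(name): name is "side" or "top"; returns the picture (420x560x3 uint8, red, green, blue); there is no depth.
- manip.camera_params(name): a dict with "fx", "fy", "cx", "cy" (pixels), "k1" (the pictures are not rectified: a ray, as slopes to the right and down, at radius r is drawn at 1 + k1 r^2 times it, then the intrinsics apply), "world_from_camera" (4x4, takes a point from camera to world coordinates). Camera axes: x right, y down, z forward; pixel columns grow to the right and rows downward; lengths in m; the calibration is good to about 2 mm. A picture is of the moment at which its call begins. camera_params takes no time and is no camera call.
- manip.close_job(): hands the job in; it is judged then, once.
The state is a dict: "clock": time; "q": joint angles; "qd": joint speeds; "joint_torque": joint torques, N m; "tool_pos": TCP position; "ee_rot": TCP orientation; "force": force on the tool from outside, world axes, zero at the start; "ft_torque": the same for the moment, N m; "finger_gap": finger opening in m; "grasp_force": force on a finger pad.
Only numpy, scipy, OpenCV 4.12 (cv2) and the standard library are available. Lean on these libraries where they do the work, as an engineer would, in place of code of your own. Each camera call takes 0.05 s, during which the arm holds its last target. There are 200 camera calls.

## Working session

There is one attempt and no reset: what is moved stays moved. The work goes in short steps, Python scripts to look and compute and a tool call to move; the robot and the scene stay as the last step left them, time stands still between calls to the robot, and variables do not carry over. Pictures are saved under pics/ and viewed, at most 14 in all, crops included, and the job is handed in when it is done.

Besides the shell and the picture viewer there is one more tool, called as name(argument=value, ...) on one line, values as JSON. play_rows: Moves the arm, as the interface text tells. Scaled input: -1 to 1 covers 3 cm each way for a shift and 0.5 rad each way for a turn. Its arguments: {"type":"object","properties":{"plan":{"type":"array","items":{"type":"number"}},"squeeze":{"type":"number"}},"required":["plan"]}

```bash
mkdir -p pics
cat > h.py <<'E'
import numpy as np, cv2
from workcell import manip
def cam(n):
    p=manip.camera_params(n); K=np.array([[p["fx"],0,p["cx"]],[0,p["fy"],p["cy"]],[0,0,1.]]); return K,np.array([p["k1"],0,0,0.]),np.array(p["world_from_camera"])
def world(n,uv,z):
    K,d,T=cam(n); s=cv2.undistortPoints(np.array(uv,float).reshape(-1,1,2),K,d).reshape(-1,2)
    r=np.c_[s,np.ones(len(s))]@T[:3,:3].T; o=T[:3,3]; return o+r*((z-o[2])/r[:,2])[:,None]
def proj(n,P):
    K,d,T=cam(n); W=np.linalg.inv(T); return cv2.projectPoints(np.array(P,float).reshape(-1,3),cv2.Rodrigues(W[:3,:3])[0],W[:3,3],K,d)[0].reshape(-1,2)
def snap(n,f):
    im=manip.read_camera(n); cv2.imwrite(f"pics/{f}.png",im[:,:,::-1]); return im
E
python3 - <<'E'
from h import *
for n in("top","side"):
    snap(n,n+"0"); print(n,manip.camera_params(n))
print(manip.observe())
E
```

```text
top {'fx': 459.93080082856596, 'fy': 459.93080082856596, 'cx': 277.4276515718659, 'cy': 210.72128780865984, 'k1': -0.015753435402413935, 'world_from_camera': array([[-1.47630952e-04, -9.86158048e-01,  1.65807969e-01,
         3.65128942e-01],
       [-9.99929685e-01,  2.11166760e-03,  1.16690256e-02,
        -3.97075610e-02],
       [-1.18576348e-02, -1.65794587e-01, -9.86089018e-01,
         8.80998346e-01],
       [ 0.00000000e+00,  0.00000000e+00,  0.00000000e+00,
         1.00000000e+00]])}
side {'fx': 430.72508623183313, 'fy': 430.72508623183313, 'cx': 279.6293532972406, 'cy': 208.72189517875287, 'k1': -0.11513406996452302, 'world_from_camera': array([[-0.98745106, -0.07449005,  0.13925386,  0.39446886],
       [-0.15791588,  0.47536809, -0.86549856,  0.73968949],
       [-0.00172581, -0.87662786, -0.48116589,  0.48075015],
       [ 0.        ,  0.        ,  0.        ,  1.        ]])}
{'clock': 0.1, 'q': array([-1.14291931e+00,  2.64709380e-01,  1.60525171e+00, -6.02039781e-06,
        1.27371419e+00, -3.69089376e-02]), 'qd': array([ 0.0007714 , -0.00099981, -0.00379602,  0.00100018,  0.00075322,
       -0.0004274 ]), 'joint_torque': array([ 9.75431431e-04, -5.03617752e+01, -3.58071721e+01,  7.31417653e-02,
        2.33333639e-02, -5.44398131e-05]), 'tool_pos': array([ 0.30229139, -0.60283702,  0.2564835 ]), 'ee_rot': array([-3.05515291e+00, -7.23062676e-01,  6.43885372e-04]), 'force': array([-0.93327546, -0.47506122, -0.59508754]), 'ft_torque': array([0.00568972, 0.00825647, 0.0091196 ]), 'grasp_force': 0.0, 'finger_gap': 0.08781529399453931}
```

View pics/top0.png

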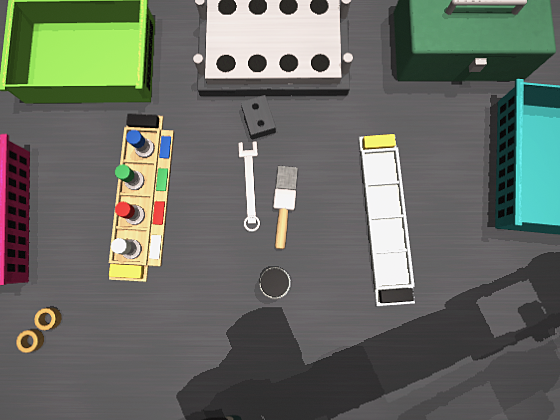

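View pics/side0.png

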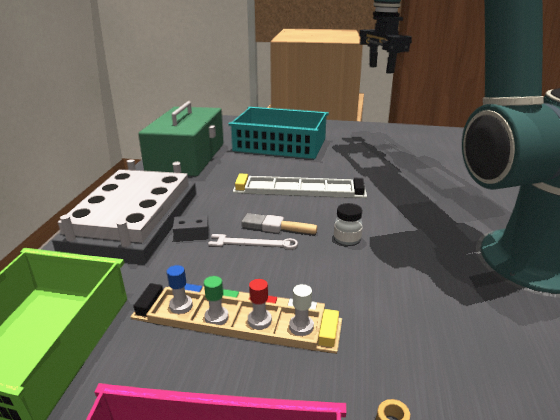

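The top view shows the tray on the left: yellow block at (125,272), then caps white (121,246), red (124,211), green (123,173) and blue (135,140). The bar is on the right, with its yellow block at the far end (378,141) and black at (396,296). So white goes to the nearest pocket, and blue to the one next to yellow.

```bash
cat > m.py <<'E'
from h import *
from scipy.optimize import least_squares
H={'blue':(105,130,120),'green':(50,75,120),'red':(0,8,150)}
def blob(im,box,c):
    x0,y0,x1,y1=box; s=cv2.cvtColor(im[y0:y1,x0:x1].copy(),cv2.COLOR_RGB2HSV)
    if c=='white': m=(s[...,1]<40)&(s[...,2]>190)
    elif c=='yellow': m=(s[...,0]>20)&(s[...,0]<35)&(s[...,1]>150)&(s[...,2]>120)
    else: m=(s[...,0]>=H[c][0])&(s[...,0]<=H[c][1])&(s[...,1]>H[c][2])
    n,l,st,ce=cv2.connectedComponentsWithStats(m.astype(np.uint8)); i=1+np.argmax(st[1:,4])
    return ce[i]+[x0,y0],st[i,4]
E
python3 - <<'E'
from m import *
t=cv2.imread('pics/top0.png')[:,:,::-1]; s=cv2.imread('pics/side0.png')[:,:,::-1]
B={'blue':((122,125,158,160),(160,262,190,288)),'green':((110,160,143,190),(200,274,228,302)),'red':((110,197,143,225),(245,276,272,304)),'white':((108,235,136,255),(290,284,315,310))}
# cap blob centroid ~ centre of the visible cap: triangulate
for c,(bt,bs) in B.items():
    a,na=blob(t,bt,c); b,nb=blob(s,bs,c)
    f=lambda P:np.r_[proj('top',P)[0]-a,proj('side',P)[0]-b]
    r=least_squares(f,[.45,.3,.065]); print(c,a.round(1),na,b.round(1),nb,r.x.round(4),f(r.x).round(1), 'top@.070',world('top',a,.070)[0].round(4))
y,n=blob(t,(350,125,405,160),'yellow'); print('bar yellow',y,n,world('top',y,.0235))
# bar white outline
m=((t[...].min(2)>110)&(t.max(2)-t.min(2)<30)).astype(np.uint8); m[:,:355]=0;m[:,420:]=0;m[:130]=0;m[308:]=0
l,_=cv2.findContours(m,0,2),0; q=max(l[0],key=cv2.contourArea); print(cv2.contourArea(q)); print(cv2.minAreaRect(q), world('top',[cv2.minAreaRect(q)[0]],.016))
y2,n=blob(t,(105,262,150,282),'yellow'); print('tray yellow',y2,n,world('top',y2,.0235))
im=np.hstack([cv2.resize(t[120:310,350:425,::-1],None,fx=3,fy=3),cv2.resize(t[110:290,100:180,::-1],(240,570))]); cv2.imwrite('pics/crop.png',im)
# basket extents / heights
for nm,uv in {'magenta':(29,145),'lime':(135,95),'lime2':(152,15),'teal':(497,225),'teal2':(520,82)}.items(): print(nm,world('top',uv,0)[0].round(3),world('top',uv,.1)[0].round(3))
E
```

```text
blue [135.1 138.4] 238 [176.8 276.8] 385 [0.6397 0.2349 0.0639] [-0.  -0.1  0.1  0. ] top@.070 [0.6375 0.2328 0.07  ]
green [124.1 173. ] 234 [213.9 288.1] 407 [0.5737 0.2519 0.0639] [-0.  -0.2  0.1  0. ] top@.070 [0.5719 0.2497 0.07  ]
red [124.2 209.7] 240 [259.1 291.3] 426 [0.505  0.2479 0.0636] [ 0.  0. -0. -0.] top@.070 [0.504  0.2456 0.07  ]
white [118.1 245.3] 183 [302.1 290. ] 182 [0.4399 0.2506 0.0767] [-0.  -0.4  0.3  0.1] top@.070 [0.4398 0.2529 0.07  ]
bar yellow [375.34146341 144.85365854] 41 [[ 0.63810815 -0.21899155  0.0235    ]]
5359.0
((387.3069763183594, 219.41775512695312), (171.71568298339844, 40.42121124267578), 84.18102264404297) [[ 0.49339638 -0.23797768  0.016     ]]
tray yellow [140.69230769 271.69230769] 13 [[0.39492105 0.22467004 0.0235    ]]
magenta [0.649 0.471 0.   ] [0.616 0.413 0.1  ]
lime [0.753 0.261 0.   ] [0.709 0.227 0.1  ]
lime2 [0.932 0.235 0.   ] [0.868 0.204 0.1  ]
teal [ 0.484 -0.453  0.   ] [ 0.471 -0.406  0.1  ]
teal2 [ 0.778 -0.523  0.   ] [ 0.731 -0.469  0.1  ]
```

View pics/crop.png

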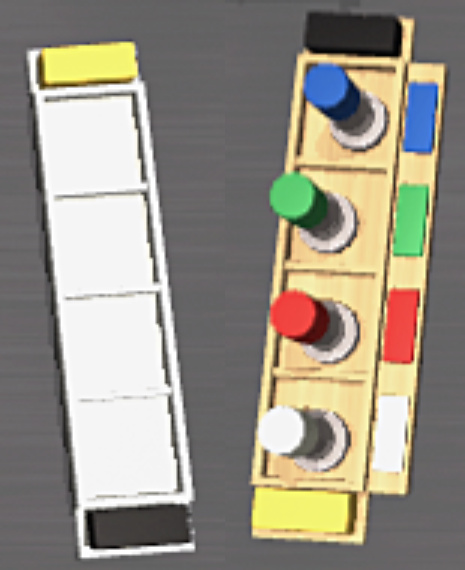

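The crop shows the bar's dividers clearly: endpoints (52,197)-(147,188), (63,297)-(158,289) and (78,400)-(172,391). The white cap centre is at about (287,432) and its base at about (322,442). The earlier white cap blob was only its bright part, so I'll refit it, and fit the bar on the dividers.

Run:
```python
from m import *
c=np.array([[52,197],[147,188],[63,297],[158,289],[78,400],[172,391]])/3+[349.7,119.7]
w=world('top',c,.016); d=(w[0::2]+w[1::2])/2; print(d.round(4),np.linalg.norm(np.diff(d,axis=0),axis=1).round(4), np.linalg.norm(w[0::2]-w[1::2],axis=1).round(4))
mid=d.mean(0)[:2]; u=(d[0]-d[2])[:2]; u/=np.linalg.norm(u)
yl=world('top',np.array([[88,64]])/3+[349.7,119.7],.022)[0]; print('yellow along/lateral',(yl[:2]-mid)@u,(yl[:2]-mid)@[-u[1],u[0]])
bl=world('top',np.array([[139,525]])/3+[349.7,119.7],.022)[0]; print('black',(bl[:2]-mid)@u,(bl[:2]-mid)@[-u[1],u[0]])
P=[np.r_[mid+u*k,.008] for k in(-.099,-.033,.033,.099)]; print('mid',mid,'u',u,'\n',np.round(P,4))
# base disc centres z~.013 from crop
b=np.array([[361,117],[329,223],[332,332],[322,442]],float); b=(b-[225,0])/[3,3.1667]+[99.7,109.7]
print('bases',world('top',b,.013).round(4))
wc=np.array([[287,432],[300,318],[298,200],[332,94]],float); wc=(wc-[225,0])/[3,3.1667]+[99.7,109.7]; print('caps W R G B',wc.round(1),world('top',wc,.0645).round(4))
s=cv2.imread('pics/side0.png'); im=s.copy()
for p in proj('side',P+[[.4405,.2505,.064],[.505,.248,.064]]): cv2.circle(im,tuple(int(v) for v in p.round()),2,(255,0,255),-1)
cv2.imwrite('pics/sidechk.png',cv2.resize(im[160:350,120:380],(780,570)))
```

```text
[[ 0.5625 -0.2322  0.016 ]
 [ 0.4973 -0.2367  0.016 ]
 [ 0.4325 -0.2432  0.016 ]] [0.0653 0.0652] [0.0613 0.0605 0.0592]
yellow along/lateral 0.1491964741345613 -0.001948653851318482
black -0.14490645601989013 0.0024211530046942672
mid [ 0.49744165 -0.23736861] u [0.99644538 0.08424134] 
 [[ 0.3988 -0.2457  0.008 ]
 [ 0.4646 -0.2401  0.008 ]
 [ 0.5303 -0.2346  0.008 ]
 [ 0.5961 -0.229   0.008 ]]
bases [[0.6396 0.2314 0.013 ]
 [0.5721 0.249  0.013 ]
 [0.5042 0.2435 0.013 ]
 [0.4375 0.2465 0.013 ]]
caps W R G B [[120.4 246.1]
 [124.7 210.1]
 [124.  172.9]
 [135.4 139.4]] [[0.4388 0.2508 0.0645]
 [0.5041 0.2466 0.0645]
 [0.5735 0.2517 0.0645]
 [0.6375 0.2341 0.0645]]
```

View pics/sidechk.png

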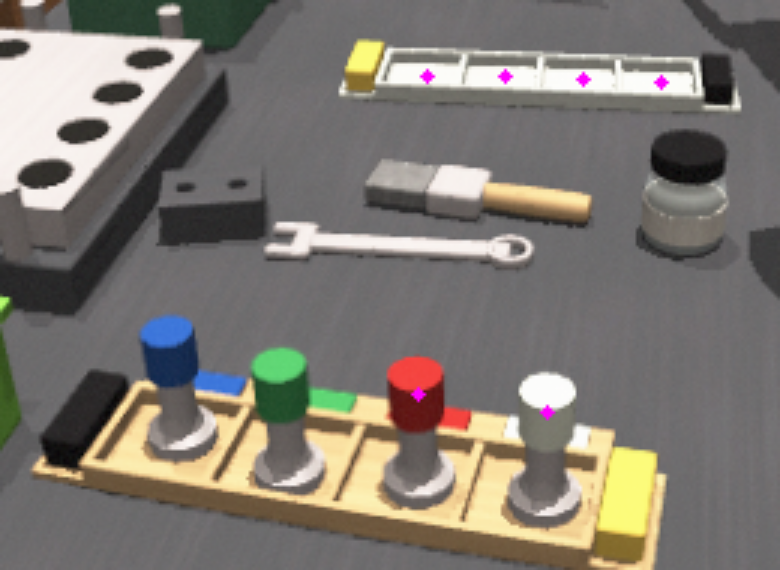

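The side overlay puts the pocket points and the caps where they belong, so the measurements agree. I'll turn the tool onto the world axes and start towards the white pin.

play_rows(plan=[88, 0, 0, 0, 0.2324, 88, 0, 0, 0, 0.2324, 88, 0, 0, 0, 0.2324, 88, 0, 0, 0, 0.2324, 88, 0.75, -1, 0, 0, 88, 0.75, -1, 0, 0, 88, 0.75, -1, 0, 0, 88, 0.75, -1, 0, 0, 88, 0.75, -1, 0, 0, 88, 0.75, -1, 0, 0], squeeze=25)

```text
clock: 0.93
tool_pos: [0.438, -0.4217, 0.2571]
ee_rot: [-3.141, 0.001, 0.001]
force: [-0.3, 0.2, 0.8]
finger_gap: 0.0878
grasp_force: 0.0
```

play_rows(plan=[88, 0, -1, 0, 0, 88, 0, -1, 0, 0, 88, 0, -1, 0, 0, 88, 0, -1, 0, 0, 88, 0, -1, 0, 0, 88, 0, -1, 0, 0, 88, 0, -1, 0, 0, 88, 0, -1, 0, 0, 88, 0, -1, 0, 0, 88, 0, -1, 0, 0])

```text
clock: 1.77
tool_pos: [0.4369, -0.1219, 0.2573]
ee_rot: [-3.141, 0.001, 0.001]
force: [-1.0, 0.1, 1.3]
finger_gap: 0.088
grasp_force: 0.0
```

play_rows(plan=[88, 0, -1, 0.3, 0, 88, 0, -1, 0.3, 0, 88, 0, -1, 0.3, 0, 88, 0, -1, 0.3, 0, 88, 0, -1, 0.3, 0, 88, 0, -1, 0.3, 0, 88, 0, -1, 0.3, 0, 88, 0, -1, 0.3, 0, 88, 0, -1, 0.3, 0, 88, 0, -1, 0.3, 0])

```text
clock: 2.6
tool_pos: [0.4369, 0.178, 0.167]
ee_rot: [3.141, 0.0, -0.0]
force: [0.5, 0.2, 0.1]
finger_gap: 0.088
grasp_force: 0.0
```

play_rows(plan=[88, 0, -1, 0, 0, 88, 0, -1, 0, 0, 88, 0, -0.4, 0, 0, 88, 0, 0, 0, 0, 88, 0, 0, 0, 0])

```text
clock: 3.02
tool_pos: [0.4372, 0.2485, 0.1674]
ee_rot: [3.141, 0.003, -0.001]
force: [0.0, -0.2, -0.1]
finger_gap: 0.0879
grasp_force: 0.0
```

Run:
```python
from h import *
print(manip.observe()['tool_pos']); a=snap('side','s1'); cv2.imwrite('pics/s1c.png',cv2.resize(a[150:350,130:390,::-1],(780,600)))
```

```text
[0.43721648 0.2484715  0.16737576]
```

View pics/s1c.png

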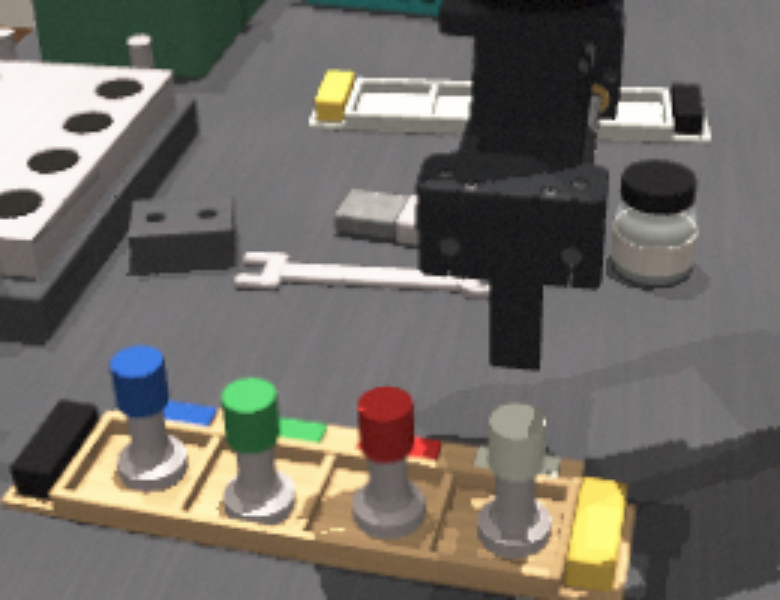

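The gripper finger sits centred above the white pin, at about (515,340) in the crop. Next I lower and grip.

play_rows(plan=[88, 0.05, -0.05, 0.9, 0, 88, 0, 0, 0.9, 0, 88, 0, 0, 0.9, 0, 88, 0, 0, 0.7, 0, 60, 0, 0, 0, 0, 40, 0, 0, 0, 0, 20, 0, 0, 0, 0, 20, 0, 0, 0, 0, 20, 0, 0, 0, 0, 20, 0, 0, 0, 0])

```text
clock: 3.9
tool_pos: [0.4401, 0.2505, 0.0672]
ee_rot: [-3.14, 0.0, -0.004]
force: [0.5, -0.6, -0.1]
finger_gap: 0.0501
grasp_force: 0.0
```

play_rows(plan=[20, 0, 0, 0, 0, 20, 0, 0, 0, 0, 20, 0, 0, 0, 0, 20, 0, 0, 0, 0, 20, 0, 0, 0, 0, 20, 0, 0, 0, 0])

```text
clock: 4.4
tool_pos: [0.4393, 0.2504, 0.0659]
ee_rot: [-3.141, -0.0, -0.001]
force: [-0.4, 1.0, 1.1]
finger_gap: 0.0269
grasp_force: 25.0
```

play_rows(plan=[20, 0, 0, -0.3, 0, 20, 0, 0, -0.6, 0, 20, 0, 0, -0.9, 0, 20, 0, 0, -0.9, 0, 20, 0, 0, -0.8, 0, 20, 0, 0.3, 0, 0, 20, 0, 0.6, 0, 0, 20, 0, 0.9, 0, 0, 20, 0, 1, 0, 0, 20, 0, 1, 0, 0])

```text
clock: 5.23
tool_pos: [0.4377, 0.1345, 0.1694]
ee_rot: [3.141, 0.002, -0.003]
force: [0.6, -0.4, -2.0]
finger_gap: 0.0269
grasp_force: 25.0
```

play_rows(plan=[20, 0, 1, 0, 0, 20, 0, 1, 0, 0, 20, 0, 1, 0, 0, 20, 0, 1, 0, 0, 20, 0, 1, 0, 0, 20, 0, 1, 0, 0, 20, 0, 1, 0, 0, 20, 0, 1, 0, 0, 20, 0, 1, 0, 0, 20, 0, 0.9, 0, 0])

```text
clock: 6.07
tool_pos: [0.4373, -0.1626, 0.1694]
ee_rot: [-3.141, 0.001, 0.004]
force: [-0.3, 0.3, -1.9]
finger_gap: 0.027
grasp_force: 25.0
```

play_rows(plan=[20, -0.2, 0.9, 0, 0, 20, -0.4, 0.8, 0, 0, 20, -0.4, 0.6, 0, 0, 20, -0.3, 0.4, 0, 0, 20, 0, 0.1, 0, 0, 20, 0, 0, 0, 0, 20, 0, 0, 0, 0])

```text
clock: 6.65
tool_pos: [0.3996, -0.2444, 0.17]
ee_rot: [-3.141, 0.001, 0.001]
force: [-0.7, -0.3, -1.2]
finger_gap: 0.0271
grasp_force: 25.0
```

play_rows(plan=[20, 0, 0, 0.8, 0, 20, 0, 0, 0.9, 0, 20, 0, 0, 0.6, 0, 20, 0, 0, 0.2, 0, 20, 0, 0, 0, 0])

```text
clock: 7.07
tool_pos: [0.3989, -0.243, 0.0937]
ee_rot: [-3.139, -0.002, 0.006]
force: [0.7, 0.4, -1.1]
finger_gap: 0.0272
grasp_force: 25.0
```

Run:
```python
from h import *
a=snap('side','s2'); b=snap('top','t2'); cv2.imwrite('pics/s2c.png',np.hstack([cv2.resize(a[160:240,220:380,::-1],(640,320)),np.zeros((320,1,3),np.uint8)]))
cv2.imwrite('pics/t2c.png',np.vstack([cv2.resize(a[160:230,220:380,::-1],(640,280)),cv2.resize(b[230:310,330:490,::-1],(640,320))]))
```

```text
(no output)
```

View pics/t2c.png

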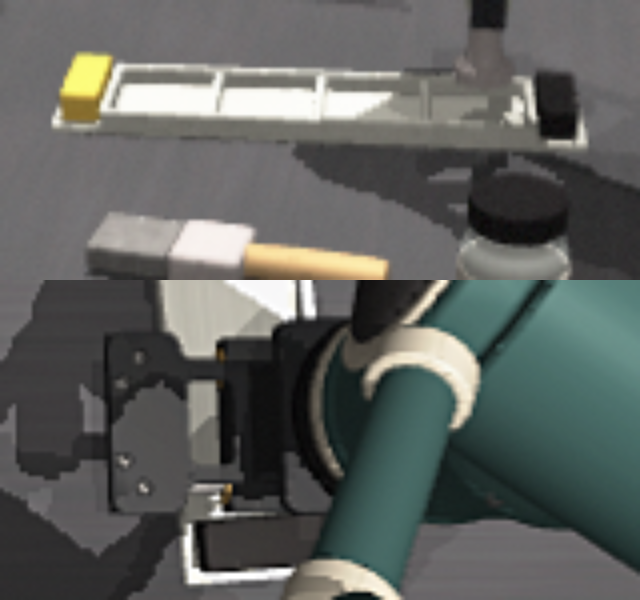

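The pin base hangs inside the pocket nearest the black block: base at about (485,72), pocket spanning x = 430–530 in the crop. Lowering it now.

play_rows(plan=[20, 0, 0.05, 0.3, 0, 20, 0, 0, 0.3, 0, 20, 0, 0, 0.2, 0, 20, 0, 0, 0.07, 0, 20, 0, 0, 0, 0, 20, 0, 0, 0, 0])

```text
clock: 7.67
tool_pos: [0.3999, -0.2463, 0.0694]
ee_rot: [-3.141, 0.0, 0.001]
force: [-0.3, -0.6, -1.7]
finger_gap: 0.0271
grasp_force: 25.0
```

play_rows(plan=[20, 0, 0, 0.05, 0, 20, 0, 0, 0.03, 0, 20, 0, 0, 0, 0, 20, 0, 0, 0, 0])

```text
clock: 8.0
tool_pos: [0.4001, -0.2464, 0.0673]
ee_rot: [3.141, -0.0, 0.0]
force: [-0.2, 0.2, -1.7]
finger_gap: 0.027
grasp_force: 25.0
```

play_rows(plan=[20, 0, 0, 0.03, 0, 20, 0, 0, 0.03, 0, 20, 0, 0, 0, 0, 20, 0, 0, 0, 0])

```text
clock: 8.33
tool_pos: [0.4004, -0.2465, 0.0659]
ee_rot: [3.141, -0.0, 0.001]
force: [-0.5, 1.1, 2.2]
finger_gap: 0.0267
grasp_force: 25.0
```

The vertical force changed sign, so the pin is on the floor. Releasing.

play_rows(plan=[32, 0, 0, 0, 0, 40, 0, 0, 0, 0, 50, 0, 0, 0, 0, 56, 0, 0, 0, 0, 56, 0, 0, 0, 0, 56, 0, 0, -0.5, 0, 56, 0, 0, -1, 0, 56, 0, 0, -1, 0, 56, 0, 0, -1, 0, 56, 0, 0, 0, 0])

```text
clock: 9.17
tool_pos: [0.4036, -0.2488, 0.1768]
ee_rot: [3.135, 0.0, 0.014]
force: [0.6, -0.7, 0.4]
finger_gap: 0.0559
grasp_force: 0.0
```

Run:
```python
from h import *
a=snap('side','s3'); cv2.imwrite('pics/s3c.png',cv2.resize(a[150:350,130:390,::-1],(780,600)))
```

```text
(no output)
```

View pics/s3c.png

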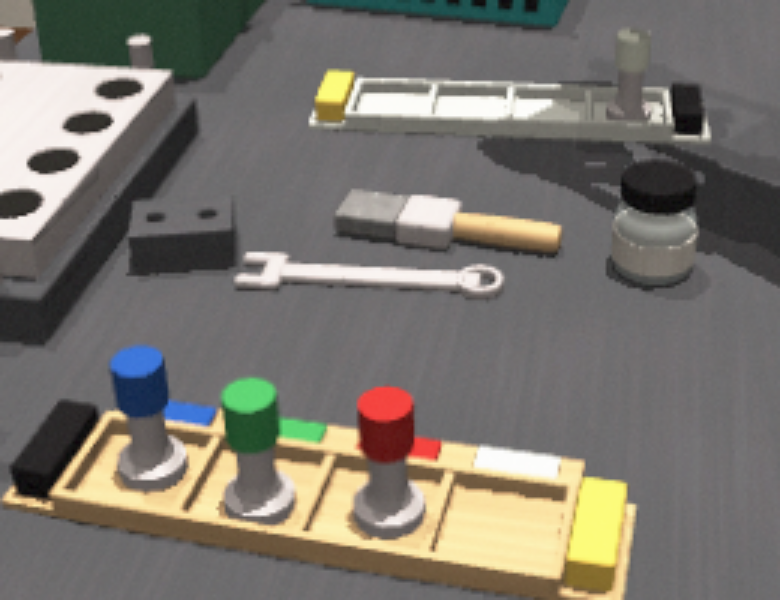

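The white pin stands upright in its pocket, at about (632,75) in the crop. Next the red pin.

play_rows(plan=[56, 0.3, -0.5, 0, 0, 56, 0.4, -0.9, 0, 0, 56, 0.4, -1, 0, 0, 56, 0.4, -1, 0, 0, 56, 0.4, -1, 0, 0, 56, 0.4, -1, 0, 0, 56, 0.4, -1, 0, 0, 56, 0.4, -1, 0, 0, 56, 0.4, -1, 0, 0, 56, 0, -1, 0, 0])

```text
clock: 10.05
tool_pos: [0.5059, 0.0372, 0.1691]
ee_rot: [3.142, 0.0, -0.001]
force: [0.4, -0.4, 0.4]
finger_gap: 0.056
grasp_force: 0.0
```

play_rows(plan=[56, 0, -1, 0, 0, 56, 0, -1, 0, 0, 56, 0, -1, 0, 0, 56, 0, -1, 0, 0, 56, 0, -1, 0, 0, 56, 0, -1, 0, 0, 56, 0, -0.7, 0, 0, 56, 0, -0.4, 0, 0, 56, 0, 0, 0, 0, 56, 0, 0, 0, 0])

```text
clock: 10.88
tool_pos: [0.5044, 0.2482, 0.1692]
ee_rot: [3.14, 0.002, -0.003]
force: [0.6, 0.4, 0.1]
finger_gap: 0.0559
grasp_force: 0.0
```

play_rows(plan=[56, 0, 0, 0.9, 0, 56, 0, 0, 0.9, 0, 56, 0, 0, 0.9, 0, 56, 0, 0, 0.6, 0, 56, 0, 0, 0.15, 0, 20, 0, 0, 0, 0, 20, 0, 0, 0, 0, 20, 0, 0, 0, 0, 20, 0, 0, 0, 0, 20, 0, 0, 0, 0])

```text
clock: 11.72
tool_pos: [0.5063, 0.2488, 0.0686]
ee_rot: [-3.141, -0.0, -0.004]
force: [0.0, -1.5, 3.2]
finger_gap: 0.0271
grasp_force: 24.9
```

play_rows(plan=[20, 0, 0, 0, 0, 20, 0, 0, 0, 0, 20, 0, 0, 0, 0])

```text
clock: 11.97
tool_pos: [0.5063, 0.2489, 0.0686]
ee_rot: [-3.141, -0.001, -0.004]
force: [0.3, -2.5, 6.1]
finger_gap: 0.027
grasp_force: 24.9
```

play_rows(plan=[20, 0, 0, -0.3, 0, 20, 0, 0, -0.6, 0, 20, 0, 0, -0.9, 0, 20, 0, 0, -0.9, 0, 20, 0, 0, -0.8, 0, 20, 0, 0.3, 0, 0, 20, 0, 0.6, 0, 0, 20, 0, 0.9, 0, 0, 20, 0, 1, 0, 0, 20, 0, 1, 0, 0])

```text
clock: 12.8
tool_pos: [0.5036, 0.1334, 0.1705]
ee_rot: [3.141, 0.002, -0.003]
force: [-0.1, -0.3, -1.6]
finger_gap: 0.0271
grasp_force: 24.9
```

play_rows(plan=[20, -0.1, 1, 0, 0, 20, -0.1, 1, 0, 0, 20, -0.1, 1, 0, 0, 20, -0.1, 1, 0, 0, 20, -0.1, 1, 0, 0, 20, -0.1, 1, 0, 0, 20, -0.1, 1, 0, 0, 20, -0.1, 1, 0, 0, 20, -0.1, 1, 0, 0, 20, -0.1, 0.9, 0, 0])

```text
clock: 13.63
tool_pos: [0.4734, -0.1638, 0.1706]
ee_rot: [-3.141, 0.001, 0.003]
force: [1.1, 0.1, -2.0]
finger_gap: 0.027
grasp_force: 24.9
```

play_rows(plan=[20, -0.1, 0.8, 0, 0, 20, -0.1, 0.8, 0, 0, 20, -0.1, 0.5, 0, 0, 20, -0.07, 0.3, 0, 0, 20, 0, 0.1, 0, 0, 20, 0, 0, 0, 0, 20, 0, 0, 0, 0])

```text
clock: 14.22
tool_pos: [0.4636, -0.2366, 0.1713]
ee_rot: [-3.141, -0.0, 0.001]
force: [-0.5, 0.0, -2.6]
finger_gap: 0.0272
grasp_force: 24.9
```

play_rows(plan=[20, 0.05, 0.13, 0, 0, 20, 0, 0, 0.8, 0, 20, 0, 0, 0.9, 0, 20, 0, 0, 0.8, 0, 20, 0, 0, 0.5, 0, 20, 0, 0, 0.3, 0, 20, 0, 0, 0.1, 0, 20, 0, 0, 0, 0, 20, 0, 0, 0, 0])

```text
clock: 14.97
tool_pos: [0.4665, -0.2415, 0.0709]
ee_rot: [3.141, 0.001, 0.003]
force: [0.3, 0.1, -1.9]
finger_gap: 0.0269
grasp_force: 24.9
```

play_rows(plan=[20, 0, 0, 0.04, 0, 20, 0, 0, 0.03, 0, 20, 0, 0, 0, 0, 20, 0, 0, 0, 0])

```text
clock: 15.3
tool_pos: [0.4662, -0.2418, 0.0687]
ee_rot: [3.141, -0.0, 0.003]
force: [0.7, 0.5, 0.9]
finger_gap: 0.027
grasp_force: 24.9
```

play_rows(plan=[20, 0, 0, 0.02, 0, 20, 0, 0, 0, 0, 20, 0, 0, 0, 0])

```text
clock: 15.55
tool_pos: [0.4665, -0.2419, 0.0686]
ee_rot: [3.141, -0.0, 0.003]
force: [-0.5, -0.4, 4.2]
finger_gap: 0.0267
grasp_force: 24.9
```

Contact. Release, rise and head for green.

play_rows(plan=[32, 0, 0, 0, 0, 40, 0, 0, 0, 0, 50, 0, 0, 0, 0, 56, 0, 0, 0, 0, 56, 0, 0, 0, 0, 56, 0, 0, -0.5, 0, 56, 0, 0, -1, 0, 56, 0, 0, -1, 0, 56, 0, 0, -0.8, 0, 56, 0, 0, -0.1, 0])

```text
clock: 16.38
tool_pos: [0.4683, -0.2429, 0.1744]
ee_rot: [3.137, 0.0, 0.012]
force: [1.0, -0.2, 0.9]
finger_gap: 0.0561
grasp_force: 0.0
```

play_rows(plan=[56, 0.3, -0.5, 0, 0, 56, 0.4, -0.9, 0, 0, 56, 0.4, -1, 0, 0, 56, 0.4, -1, 0, 0, 56, 0.4, -1, 0, 0, 56, 0.4, -1, 0, 0, 56, 0.4, -1, 0, 0, 56, 0.4, -1, 0, 0, 56, 0.4, -1, 0, 0, 56, 0, -1, 0, 0])

```text
clock: 17.22
tool_pos: [0.5717, 0.0423, 0.1681]
ee_rot: [-3.142, -0.0, -0.0]
force: [0.9, 0.1, -0.1]
finger_gap: 0.0559
grasp_force: 0.0
```

play_rows(plan=[56, 0, -1, 0, 0, 56, 0, -1, 0, 0, 56, 0, -1, 0, 0, 56, 0, -1, 0, 0, 56, 0, -1, 0, 0, 56, 0, -1, 0, 0, 56, 0, -0.7, 0, 0, 56, 0, -0.4, 0, 0, 56, 0, 0, 0, 0, 56, 0, 0, 0, 0])

```text
clock: 18.05
tool_pos: [0.57, 0.2534, 0.1682]
ee_rot: [3.14, 0.002, -0.002]
force: [-0.4, 0.3, -0.5]
finger_gap: 0.0559
grasp_force: 0.0
```

play_rows(plan=[56, 0.08, 0.06, 0.8, 0, 56, 0, 0, 0.9, 0, 56, 0, 0, 0.9, 0, 56, 0, 0, 0.6, 0, 56, 0, 0, 0.15, 0, 20, 0, 0, 0, 0, 20, 0, 0, 0, 0, 20, 0, 0, 0, 0, 20, 0, 0, 0, 0, 20, 0, 0, 0, 0])

```text
clock: 18.88
tool_pos: [0.5742, 0.2522, 0.0706]
ee_rot: [-3.141, 0.0, -0.005]
force: [0.4, -0.7, 2.3]
finger_gap: 0.027
grasp_force: 25.0
```

play_rows(plan=[20, 0, 0, 0, 0, 20, 0, 0, 0, 0])

```text
clock: 19.05
tool_pos: [0.5742, 0.2523, 0.0706]
ee_rot: [-3.141, -0.0, -0.005]
force: [0.4, -1.2, 5.9]
finger_gap: 0.0272
grasp_force: 25.0
```

play_rows(plan=[20, 0, 0, -0.3, 0, 20, 0, 0, -0.6, 0, 20, 0, 0, -0.9, 0, 20, 0, 0, -0.9, 0, 20, 0, 0, -0.8, 0, 20, 0, 0.3, 0, 0, 20, 0, 0.6, 0, 0, 20, 0, 0.9, 0, 0, 20, 0, 1, 0, 0, 20, 0, 1, 0, 0])

```text
clock: 19.88
tool_pos: [0.5712, 0.1364, 0.1716]
ee_rot: [3.141, 0.002, -0.005]
force: [0.4, 0.2, -3.2]
finger_gap: 0.0273
grasp_force: 25.0
```

play_rows(plan=[20, -0.1, 1, 0, 0, 20, -0.1, 1, 0, 0, 20, -0.1, 1, 0, 0, 20, -0.1, 1, 0, 0, 20, -0.1, 1, 0, 0, 20, -0.1, 1, 0, 0, 20, -0.1, 1, 0, 0, 20, -0.1, 1, 0, 0, 20, -0.1, 1, 0, 0, 20, -0.1, 0.9, 0, 0])

```text
clock: 20.72
tool_pos: [0.5408, -0.1608, 0.1717]
ee_rot: [-3.141, 0.0, 0.005]
force: [-0.9, -0.2, -3.0]
finger_gap: 0.0273
grasp_force: 25.0
```

play_rows(plan=[20, -0.1, 0.8, 0, 0, 20, -0.1, 0.8, 0, 0, 20, -0.1, 0.6, 0, 0, 20, -0.07, 0.3, 0, 0, 20, 0, 0.1, 0, 0, 20, 0, 0, 0, 0, 20, 0, 0, 0, 0])

```text
clock: 21.3
tool_pos: [0.5314, -0.2362, 0.173]
ee_rot: [-3.14, -0.0, 0.002]
force: [0.5, -0.2, -2.0]
finger_gap: 0.0272
grasp_force: 25.0
```

play_rows(plan=[20, -0.03, -0.08, 0, 0, 20, 0, 0, 0.8, 0, 20, 0, 0, 0.9, 0, 20, 0, 0, 0.8, 0, 20, 0, 0, 0.5, 0, 20, 0, 0, 0.25, 0, 20, 0, 0, 0.1, 0, 20, 0, 0, 0, 0, 20, 0, 0, 0, 0])

```text
clock: 22.05
tool_pos: [0.5318, -0.2347, 0.0743]
ee_rot: [3.141, 0.001, 0.003]
force: [-0.9, 1.3, -2.0]
finger_gap: 0.027
grasp_force: 25.0
```

play_rows(plan=[20, 0, 0, 0.04, 0, 20, 0, 0, 0, 0, 20, 0, 0, 0, 0])

```text
clock: 22.3
tool_pos: [0.5315, -0.235, 0.073]
ee_rot: [3.141, -0.0, 0.002]
force: [-0.1, 0.4, -2.5]
finger_gap: 0.0265
grasp_force: 25.0
```

play_rows(plan=[20, 0, 0, 0.04, 0, 20, 0, 0, 0.02, 0, 20, 0, 0, 0.02, 0, 20, 0, 0, 0, 0, 20, 0, 0, 0, 0])

```text
clock: 22.72
tool_pos: [0.5312, -0.235, 0.0706]
ee_rot: [3.141, -0.0, 0.001]
force: [-2.4, 1.2, 5.7]
finger_gap: 0.0272
grasp_force: 25.0
```

play_rows(plan=[32, 0, 0, 0, 0, 40, 0, 0, 0, 0, 50, 0, 0, 0, 0, 56, 0, 0, 0, 0, 56, 0, 0, 0, 0, 56, 0, 0, -0.5, 0, 56, 0, 0, -1, 0, 56, 0, 0, -1, 0, 56, 0, 0, -0.8, 0, 56, 0, 0, -0.1, 0])

```text
clock: 23.55
tool_pos: [0.534, -0.2362, 0.1772]
ee_rot: [3.137, -0.0, 0.013]
force: [1.5, -0.4, 1.7]
finger_gap: 0.0562
grasp_force: 0.0
```

play_rows(plan=[56, 0.3, -0.5, 0, 0, 56, 0.4, -0.9, 0, 0, 56, 0.4, -1, 0, 0, 56, 0.4, -1, 0, 0, 56, 0.4, -1, 0, 0, 56, 0.4, -1, 0, 0, 56, 0.4, -1, 0, 0, 56, 0.4, -1, 0, 0, 56, 0.4, -1, 0, 0, 56, 0.1, -1, 0, 0])

```text
clock: 24.38
tool_pos: [0.6398, 0.0489, 0.1704]
ee_rot: [3.142, 0.0, -0.0]
force: [0.7, -0.3, 0.2]
finger_gap: 0.0563
grasp_force: 0.0
```

play_rows(plan=[56, 0, -1, 0, 0, 56, 0, -1, 0, 0, 56, 0, -1, 0, 0, 56, 0, -1, 0, 0, 56, 0, -1, 0, 0, 56, 0, -0.7, 0, 0, 56, 0, -0.4, 0, 0, 56, 0, -0.15, 0, 0, 56, 0, 0, 0, 0, 56, 0, 0, 0, 0])

```text
clock: 25.22
tool_pos: [0.6387, 0.2339, 0.171]
ee_rot: [3.141, -0.0, -0.001]
force: [0.2, 0.0, 0.1]
finger_gap: 0.0561
grasp_force: 0.0
```

Run:
```python
from h import *
a=snap('side','s4'); cv2.imwrite('pics/s4c.png',cv2.resize(a[120:350,90:390,::-1],(780,598)))
```

```text
(no output)
```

View pics/s4c.png

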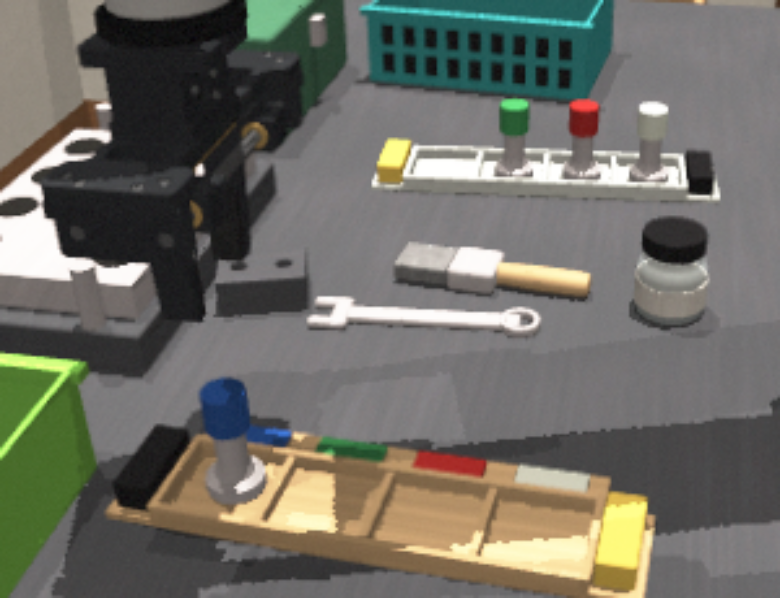

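White, red and green stand upright in their pockets, at about (653,140), (583,140) and (513,140). The gripper hovers over the blue pin and clears the green basket. Lowering.

play_rows(plan=[56, 0, -0.02, 0.8, 0, 56, 0, 0, 0.9, 0, 56, 0, 0, 0.9, 0, 56, 0, 0, 0.6, 0, 56, 0, 0, 0.15, 0, 20, 0, 0, 0, 0, 20, 0, 0, 0, 0, 20, 0, 0, 0, 0, 20, 0, 0, 0, 0, 20, 0, 0, 0, 0])

```text
clock: 26.1
tool_pos: [0.6402, 0.2356, 0.0732]
ee_rot: [-3.141, -0.0, -0.005]
force: [-0.1, -1.3, 1.9]
finger_gap: 0.0268
grasp_force: 25.0
```

play_rows(plan=[20, 0, 0, 0, 0, 20, 0, 0, 0, 0])

```text
clock: 26.27
tool_pos: [0.6403, 0.2356, 0.0732]
ee_rot: [-3.141, -0.0, -0.005]
force: [0.4, -2.3, 6.3]
finger_gap: 0.0274
grasp_force: 25.0
```

play_rows(plan=[20, 0, 0, -0.3, 0, 20, 0, 0, -0.6, 0, 20, 0, 0, -0.9, 0, 20, 0, 0, -0.9, 0, 20, 0, 0, -0.8, 0, 20, 0, 0.3, 0, 0, 20, 0, 0.6, 0, 0, 20, 0, 0.9, 0, 0, 20, 0, 1, 0, 0, 20, 0, 1, 0, 0])

```text
clock: 27.1
tool_pos: [0.6375, 0.1202, 0.1744]
ee_rot: [3.141, 0.002, -0.004]
force: [0.2, 0.0, -2.6]
finger_gap: 0.0268
grasp_force: 25.0
```

play_rows(plan=[20, -0.1, 1, 0, 0, 20, -0.1, 1, 0, 0, 20, -0.1, 1, 0, 0, 20, -0.1, 1, 0, 0, 20, -0.1, 1, 0, 0, 20, -0.1, 1, 0, 0, 20, -0.1, 1, 0, 0, 20, -0.1, 1, 0, 0, 20, -0.1, 1, 0, 0, 20, -0.1, 0.8, 0, 0])

```text
clock: 27.93
tool_pos: [0.6071, -0.1747, 0.1744]
ee_rot: [-3.141, 0.001, 0.004]
force: [-0.0, -0.4, -0.9]
finger_gap: 0.0269
grasp_force: 25.0
```

play_rows(plan=[20, -0.1, 0.7, 0, 0, 20, -0.1, 0.6, 0, 0, 20, -0.1, 0.4, 0, 0, 20, -0.07, 0.2, 0, 0, 20, 0, 0, 0, 0, 20, 0, 0, 0, 0, 20, 0, 0, 0, 0])

```text
clock: 28.52
tool_pos: [0.5978, -0.2286, 0.1759]
ee_rot: [-3.141, -0.001, 0.0]
force: [0.3, 0.9, -2.3]
finger_gap: 0.0269
grasp_force: 25.0
```

play_rows(plan=[20, -0.03, 0, 0, 0, 20, 0, 0, 0.8, 0, 20, 0, 0, 0.9, 0, 20, 0, 0, 0.8, 0, 20, 0, 0, 0.5, 0, 20, 0, 0, 0.25, 0, 20, 0, 0, 0.1, 0, 20, 0, 0, 0, 0, 20, 0, 0, 0, 0])

```text
clock: 29.27
tool_pos: [0.5979, -0.2296, 0.0768]
ee_rot: [3.141, 0.001, 0.003]
force: [-0.2, 0.1, -0.5]
finger_gap: 0.0272
grasp_force: 25.0
```

play_rows(plan=[20, 0, 0, 0.04, 0, 20, 0, 0, 0.03, 0, 20, 0, 0, 0, 0, 20, 0, 0, 0, 0])

```text
clock: 29.6
tool_pos: [0.5971, -0.2298, 0.0741]
ee_rot: [3.141, -0.0, 0.001]
force: [-0.4, -0.3, -1.5]
finger_gap: 0.0272
grasp_force: 25.0
```

play_rows(plan=[20, 0, 0, 0.03, 0, 20, 0, 0, 0.02, 0, 20, 0, 0, 0, 0, 20, 0, 0, 0, 0])

```text
clock: 29.93
tool_pos: [0.5973, -0.2299, 0.0732]
ee_rot: [3.141, -0.0, 0.002]
force: [-2.0, 0.9, 5.3]
finger_gap: 0.0272
grasp_force: 25.0
```

Contact. Releasing, rising and backing away towards the middle.

play_rows(plan=[32, 0, 0, 0, 0, 40, 0, 0, 0, 0, 50, 0, 0, 0, 0, 56, 0, 0, 0, 0, 56, 0, 0, 0, 0, 56, 0, 0, -0.5, 0, 56, 0, 0, -1, 0, 56, 0, 0, -1, 0, 56, 0, 0, -1, 0, 56, 0, 0, -1, 0])

```text
clock: 30.77
tool_pos: [0.5965, -0.2294, 0.2079]
ee_rot: [-3.141, 0.0, 0.001]
force: [0.3, 0.1, -0.5]
finger_gap: 0.0559
grasp_force: 0.0
```

play_rows(plan=[56, 0, -0.5, 0, 0, 56, 0, -1, 0, 0, 56, 0, -1, 0, 0, 56, 0, -1, 0, 0, 56, 0, -1, 0, 0, 56, 0, -1, 0, 0, 56, 0, -1, 0, 0, 56, 0, -1, 0, 0, 56, 0, -0.5, 0, 0, 56, 0, 0, 0, 0])

```text
clock: 31.6
tool_pos: [0.5964, 0.0138, 0.2064]
ee_rot: [-3.14, -0.005, 0.001]
force: [-0.8, -0.5, -0.3]
finger_gap: 0.0559
grasp_force: 0.0
```

Run:
```python
from h import *
a=snap('side','s5'); b=snap('top','t5'); cv2.imwrite('pics/s5c.png',np.hstack([cv2.resize(a[140:240,200:380,::-1],(540,300)),cv2.resize(b[120:310,340:430,::-1],(142,300))]))
```

```text
(no output)
```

View pics/s5c.png

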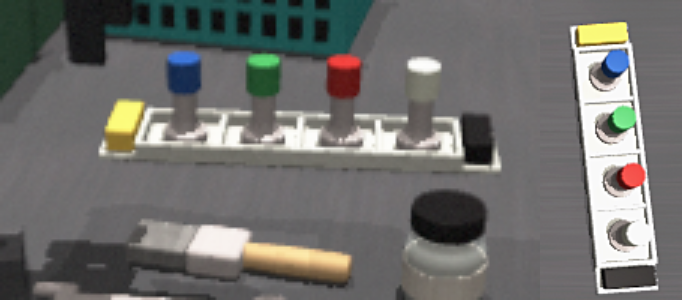

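All four pins stand upright and centred in their pockets, in the order blue, green, red, white from the bar's yellow end. Side-view caps are at (184,72), (263,75), (343,77) and (422,79), and the gripper is clear.

```bash
python3 -c "
from workcell import manip
print(manip.close_job())"
```

```text
the job is handed in; nothing more can be done
None
```

Job handed in at about 32 s on the robot clock: all four pins are released and standing upright in the loading bar in reverse order (blue, green, red, white from its yellow block), as the last pictures show; no verdict came back.

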